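Move the nail polishes to the new rack, in order

ROBOT

A 7-joint arm with a two-finger parallel gripper is mounted at the origin on the work surface. World frame = base frame: x ahead of the robot, y to its left, z up, the work surface at z = 0. Lengths are in m, angles in rad, forces in N, time in s.
With the tool pointing down it reaches from about 0.4 to 0.85 m from the base axis. Payload 4.5 kg.
Tool frame: the origin (TCP) lies on the centre line of the jaws, within the pads' length; the fingertips stand 25 mm ahead of it and the grasp point (between the pads) lies 6 mm ahead of it (r.tips_ahead is the distance from the TCP to the fingertips, in m); z points along the fingers, y is the direction in which the jaws open and shut (so a half turn about z gives the same grasp; the last joint's range is limited). The gripper opens to 85 mm and grips with 20 to 120 N. Pads are 22 mm wide; open, the fingers measure 114 mm over their backs; the gripper's body (76 mm by 85 mm) begins 54 mm behind the grasp point. The pads swing forward as they close: fully open they stand 13 mm farther back than shut.
Start: joints at [1.295, 0.689, -0.195, 1.565, 0.157, 0.902, -0.215], TCP at [0.191, -0.595, 0.256] pointing down, gripper open.
Joint ranges: [-3.01, 3.01], [-0.46, 2.08], [-1.47, 1.51], [0.13, 2.56], [-1, 4.14], [0.04, 2.09], [-2.66, 2.66]. Speed limits (rad/s): [2.57, 2.57, 3.14, 3.14, 3.14, 3.14, 3.14].

INTERFACE

Orientations are given as a unit quaternion [x, y, z, w].
In Python, from bench import r gives the robot as it stands.
- The arm moves only by the tool send_rows, never from a script. Its argument "commands" is a list that holds one entry, the list of rows, each a list of 5 numbers: the shift along the world's x, y, z in mm, then the turn about the world's z in rad, then the closure in counts, from 0 (fully open) to 255 (shut). In form: [[[x, y, z, roll, hand], ...]]. A call has 1 to 8 rows; each row shifts and turns the commanded pose from where the row before left it; what a row does not reach is not made up. A row lasts 1/12 s, in which the tool goes at most 41.7 mm and 7.16 degrees, less where a joint would pass 70% of its speed; a pose out of reach is approached as far as the arm can. A call is refused whole if a number of a shift passes 41.7 or a number of a turn 0.125, either way. A call with a gripper value outside its range is refused whole. The fingers move at their own pace and stop on an object; "squeeze" is the grip in N (left out, the last holds). Time passes only in rows, so rows that do not move let the fingers close. It gives the time, the measured TCP pose, the force and the opening at its end, in the units of the state.
- r.observe(): the state, without advancing time (a new reading comes with each control period).
- r.read_camera(name): name is "side" or "top"; returns the picture (384x512x3 uint8, red, green, blue); there is no depth.
- r.camera_info(name): a dict with "camera_matrix" (3x3 intrinsics, pixels), "rvec" (rotation vector, rad) and "tvec" (3), from world to camera coordinates, as OpenCV has them. Camera axes: x right, y down, z forward; pixel columns grow to the right and rows downward; lengths in m; the calibration is good to about 2 mm. A picture is of the moment at which its call begins. camera_info takes no time and is no camera call.
- r.sign_off(): hands the job in, once; it reports no verdict.
The state is a dict: "time": time; "joint_pos": joint angles; "dq": joint speeds; "tau": joint torques, N m; "tcp_pos": TCP position; "ee_rot": TCP orientation; "ft_force": force on the tool from outside, world axes, zero at the start; "ft_torque": the same for the moment, N m; "width": opening from 0.0 (shut) to 1.0 (fully open).
Only numpy, scipy, OpenCV 4.12 (cv2) and the standard library are available. Lean on these libraries where they do the work, as an engineer would, in place of code of your own. Each camera call takes 0.05 s, during which the arm holds its last target.

TASK

Move the four nail polish bottles from the row of grey-blue pots into the brown wooden rack, one to a compartment, standing upright on its floor, and in the same order: read from left to right as the robot sees them, the row must be the same as it is now. Do not knock the glass perfume bottle out of its place.

Things in the scene. Friction and masses are not known exactly. Their poses are not given: they have to be found in the camera images.
- polish_red_mid (a point): red nail polish bottle, upright: round red glass body 32 mm across and 48 mm tall (straight-sided to 47 mm), sloping shoulder, slim red cap 16 mm across; 88 mm tall in all, about 70 g. The point is its centre, on its axis, 44 mm above its underside and 44 mm below its top, where the body is 32 mm across; z is up along its axis.
- polish_green_mid (a point): green nail polish bottle, upright: round green glass body 32 mm across and 48 mm tall (straight-sided to 47 mm), sloping shoulder, slim green cap 16 mm across; 88 mm tall in all, about 70 g. The point is its centre, on its axis, 44 mm above its underside and 44 mm below its top, where the body is 32 mm across; z is up along its axis.
- polish_blue_mid (a point): blue nail polish bottle, upright: round blue glass body 32 mm across and 48 mm tall (straight-sided to 47 mm), sloping shoulder, slim blue cap 16 mm across; 88 mm tall in all, about 70 g. The point is its centre, on its axis, 44 mm above its underside and 44 mm below its top, where the body is 32 mm across; z is up along its axis.
- polish_yellow_mid (a point): yellow nail polish bottle, upright: round yellow glass body 32 mm across and 48 mm tall (straight-sided to 47 mm), sloping shoulder, slim yellow cap 16 mm across; 88 mm tall in all, about 70 g. The point is its centre, on its axis, 44 mm above its underside and 44 mm below its top, where the body is 32 mm across; z is up along its axis.
- pot_red: the grey-blue square plastic pot in which the red bottle stands at the start, one of four alike clipped side by side on a grey foot rail (the old rack); fixed. 56 x 56 mm outside, 51 mm inside, walls 22 mm high, floor 3 mm thick. Origin: centre of its underside, 4 mm above the table. y runs along the row of pots (to the robot's left, pots 60 mm apart), x across the row (away from the robot), z up.
- pot_green: the grey-blue square plastic pot in which the green bottle stands at the start, one of four alike clipped side by side on a grey foot rail (the old rack); fixed. 56 x 56 mm outside, 51 mm inside, walls 22 mm high, floor 3 mm thick. Origin: centre of its underside, 4 mm above the table. y runs along the row of pots (to the robot's left, pots 60 mm apart), x across the row (away from the robot), z up.
- pot_blue: the grey-blue square plastic pot in which the blue bottle stands at the start, one of four alike clipped side by side on a grey foot rail (the old rack); fixed. 56 x 56 mm outside, 51 mm inside, walls 22 mm high, floor 3 mm thick. Origin: centre of its underside, 4 mm above the table. y runs along the row of pots (to the robot's left, pots 60 mm apart), x across the row (away from the robot), z up.
- pot_yellow: the grey-blue square plastic pot in which the yellow bottle stands at the start, one of four alike clipped side by side on a grey foot rail (the old rack); fixed. 56 x 56 mm outside, 51 mm inside, walls 22 mm high, floor 3 mm thick. Origin: centre of its underside, 4 mm above the table. y runs along the row of pots (to the robot's left, pots 60 mm apart), x across the row (away from the robot), z up.
- new_rack: the new rack: low mid-brown wooden tray, fixed, 238 mm long (its y, to the robot's left) by 64 mm (its x, away from the robot), with four square compartments in a row, each 52 x 52 mm inside, centres at y = +87, +29, -29, -87 mm and x = 0. Floor 6 mm thick, walls 6 mm thick with their tops 20 mm above the table, the two end walls 30 mm. Origin: centre of its underside, on the table.
- perfume_mid (a point): closed glass perfume bottle with a grey steel cap, loose, standing between the two racks: 30 x 46 mm, 92 mm tall, 200 g. The point is its centre, 46 mm above the table. Not to be disturbed.

How it is judged:
At the end, for the whole second after the job is handed in: All four bottles stand upright (within 0.12 rad) on the wooden rack's floor (centre 45 to 55 mm above the table, within 16 mm of the rack's long middle line), one per compartment, in the left-to-right (+y to -y) order of the pots they came from, released and at rest (under 0.02 m/s) (x of polish_red_mid in the frame of new_rack between -0.016 and 0.016 m and y of polish_red_mid in the frame of new_rack between -0.105 and 0.105 m and z of polish_red_mid in the frame of new_rack between 0.045 and 0.055 m and angle between each of polish_red_mid, polish_green_mid, polish_blue_mid, polish_yellow_mid's own z axis and vertical below 0.12 rad and linear speed of each of polish_red, polish_green, polish_blue, polish_yellow below 0.02 m/s and x of polish_green_mid in the frame of new_rack between -0.016 and 0.016 m and y of polish_green_mid in the frame of new_rack between -0.105 and 0.105 m and z of polish_green_mid in the frame of new_rack between 0.045 and 0.055 m and x of polish_blue_mid in the frame of new_rack between -0.016 and 0.016 m and y of polish_blue_mid in the frame of new_rack between -0.105 and 0.105 m and z of polish_blue_mid in the frame of new_rack between 0.045 and 0.055 m and x of polish_yellow_mid in the frame of new_rack between -0.016 and 0.016 m and y of polish_yellow_mid in the frame of new_rack between -0.105 and 0.105 m and z of polish_yellow_mid in the frame of new_rack between 0.045 and 0.055 m and ((y of pot_red in the frame of pot_green above 0 m and ((y of polish_red_mid in the frame of new_rack above 0.058 m and y of polish_green_mid in the frame of new_rack below 0.058 m) or (y of polish_red_mid in the frame of new_rack above 0 m and y of polish_green_mid in the frame of new_rack below 0 m) or (y of polish_red_mid in the frame of new_rack above -0.058 m and y of polish_green_mid in the frame of new_rack below -0.058 m))) or (y of pot_red in the frame of pot_green below 0 m and ((y of polish_green_mid in the frame of new_rack above 0.058 m and y of polish_red_mid in the frame of new_rack below 0.058 m) or (y of polish_green_mid in the frame of new_rack above 0 m and y of polish_red_mid in the frame of new_rack below 0 m) or (y of polish_green_mid in the frame of new_rack above -0.058 m and y of polish_red_mid in the frame of new_rack below -0.058 m)))) and ((y of pot_red in the frame of pot_blue above 0 m and ((y of polish_red_mid in the frame of new_rack above 0.058 m and y of polish_blue_mid in the frame of new_rack below 0.058 m) or (y of polish_red_mid in the frame of new_rack above 0 m and y of polish_blue_mid in the frame of new_rack below 0 m) or (y of polish_red_mid in the frame of new_rack above -0.058 m and y of polish_blue_mid in the frame of new_rack below -0.058 m))) or (y of pot_red in the frame of pot_blue below 0 m and ((y of polish_blue_mid in the frame of new_rack above 0.058 m and y of polish_red_mid in the frame of new_rack below 0.058 m) or (y of polish_blue_mid in the frame of new_rack above 0 m and y of polish_red_mid in the frame of new_rack below 0 m) or (y of polish_blue_mid in the frame of new_rack above -0.058 m and y of polish_red_mid in the frame of new_rack below -0.058 m)))) and ((y of pot_red in the frame of pot_yellow above 0 m and ((y of polish_red_mid in the frame of new_rack above 0.058 m and y of polish_yellow_mid in the frame of new_rack below 0.058 m) or (y of polish_red_mid in the frame of new_rack above 0 m and y of polish_yellow_mid in the frame of new_rack below 0 m) or (y of polish_red_mid in the frame of new_rack above -0.058 m and y of polish_yellow_mid in the frame of new_rack below -0.058 m))) or (y of pot_red in the frame of pot_yellow below 0 m and ((y of polish_yellow_mid in the frame of new_rack above 0.058 m and y of polish_red_mid in the frame of new_rack below 0.058 m) or (y of polish_yellow_mid in the frame of new_rack above 0 m and y of polish_red_mid in the frame of new_rack below 0 m) or (y of polish_yellow_mid in the frame of new_rack above -0.058 m and y of polish_red_mid in the frame of new_rack below -0.058 m)))) and ((y of pot_green in the frame of pot_blue above 0 m and ((y of polish_green_mid in the frame of new_rack above 0.058 m and y of polish_blue_mid in the frame of new_rack below 0.058 m) or (y of polish_green_mid in the frame of new_rack above 0 m and y of polish_blue_mid in the frame of new_rack below 0 m) or (y of polish_green_mid in the frame of new_rack above -0.058 m and y of polish_blue_mid in the frame of new_rack below -0.058 m))) or (y of pot_green in the frame of pot_blue below 0 m and ((y of polish_blue_mid in the frame of new_rack above 0.058 m and y of polish_green_mid in the frame of new_rack below 0.058 m) or (y of polish_blue_mid in the frame of new_rack above 0 m and y of polish_green_mid in the frame of new_rack below 0 m) or (y of polish_blue_mid in the frame of new_rack above -0.058 m and y of polish_green_mid in the frame of new_rack below -0.058 m)))) and ((y of pot_green in the frame of pot_yellow above 0 m and ((y of polish_green_mid in the frame of new_rack above 0.058 m and y of polish_yellow_mid in the frame of new_rack below 0.058 m) or (y of polish_green_mid in the frame of new_rack above 0 m and y of polish_yellow_mid in the frame of new_rack below 0 m) or (y of polish_green_mid in the frame of new_rack above -0.058 m and y of polish_yellow_mid in the frame of new_rack below -0.058 m))) or (y of pot_green in the frame of pot_yellow below 0 m and ((y of polish_yellow_mid in the frame of new_rack above 0.058 m and y of polish_green_mid in the frame of new_rack below 0.058 m) or (y of polish_yellow_mid in the frame of new_rack above 0 m and y of polish_green_mid in the frame of new_rack below 0 m) or (y of polish_yellow_mid in the frame of new_rack above -0.058 m and y of polish_green_mid in the frame of new_rack below -0.058 m)))) and ((y of pot_blue in the frame of pot_yellow above 0 m and ((y of polish_blue_mid in the frame of new_rack above 0.058 m and y of polish_yellow_mid in the frame of new_rack below 0.058 m) or (y of polish_blue_mid in the frame of new_rack above 0 m and y of polish_yellow_mid in the frame of new_rack below 0 m) or (y of polish_blue_mid in the frame of new_rack above -0.058 m and y of polish_yellow_mid in the frame of new_rack below -0.058 m))) or (y of pot_blue in the frame of pot_yellow below 0 m and ((y of polish_yellow_mid in the frame of new_rack above 0.058 m and y of polish_blue_mid in the frame of new_rack below 0.058 m) or (y of polish_yellow_mid in the frame of new_rack above 0 m and y of polish_blue_mid in the frame of new_rack below 0 m) or (y of polish_yellow_mid in the frame of new_rack above -0.058 m and y of polish_blue_mid in the frame of new_rack below -0.058 m))))); the robot touches nothing.
It fails at once if the perfume bottle is pushed more than 20 mm from its place or knocked over (distance of perfume_mid from where it was at the start of the episode above 0.02 m or angle between perfume_mid's own z axis and vertical above 0.4 rad).
It also fails if it takes over 106 s, if anything falls off the work surface, if the arm or the gripper's body presses on something with over 40 N, if the wrist force passes 120 N, or if a joint passes its speed limit or range.

## Working session

There is one attempt and no reset: what is moved stays moved. The work goes in short steps, Python scripts to look and compute and a tool call to move; the robot and the scene stay as the last step left them, time stands still between calls to the robot, and variables do not carry over. Pictures are saved under pics/ and viewed, and the job is handed in when it is done.

Besides the shell and the picture viewer there is one more tool, called after "Emit:" by a JSON object that holds its "api" and its "payload", one argument or row to a line. send_rows: Moves the arm, as the interface text tells. Its arguments: {"type":"object","properties":{"commands":{"type":"array"},"squeeze":{"type":"number"}},"required":["commands"]}

```bash
mkdir -p pics; python3 - <<'E'
from bench import r
import cv2
print(r.observe(), r.tips_ahead)
for n in("top","side"):
    im=r.read_camera(n); cv2.imwrite(f"pics/{n}0.png",im[:,:,::-1]); print(n,r.camera_info(n))
E
```

```text
{'time': 0.0, 'joint_pos': array([ 1.29483361,  0.69000195, -0.19449225,  1.56638652,  0.15731116,
        0.9024775 , -0.21512527]), 'dq': array([-1.52306335e-03,  4.17370345e-04, -4.15713009e-04, -9.47093557e-04,
       -1.86635369e-03, -1.36377215e-03,  4.05055519e-05]), 'tau': array([ 3.68853910e-05, -5.39616787e+01, -1.26654122e+00, -1.58542353e+01,
        9.14524921e-03,  9.61496233e-03, -1.61686762e-05]), 'tcp_pos': array([ 0.19027289, -0.59468303,  0.25546091]), 'ee_rot': array([ 9.88025198e-01,  1.54289739e-01, -2.21758855e-04, -9.14315484e-04]), 'ft_force': array([0.13016112, 0.36764611, 0.61713134]), 'ft_torque': array([-0.04723491,  0.05601282,  0.03554424]), 'width': 0.999096087296596} 0.025
top {'camera_matrix': array([[457.08562822,   0.        , 250.75609201],
       [  0.        , 457.08562822, 195.83879283],
       [  0.        ,   0.        ,   1.        ]]), 'rvec': array([ 2.15435175, -2.1803118 ,  0.13980199]), 'tvec': array([0.00843215, 0.51861596, 0.96766125])}
side {'camera_matrix': array([[478.5620916 ,   0.        , 260.81385755],
       [  0.        , 478.5620916 , 194.89906537],
       [  0.        ,   0.        ,   1.        ]]), 'rvec': array([ 0.30282663, -2.65644653,  1.45906494]), 'tvec': array([0.48650402, 0.12914379, 0.94917835])}
```

View pics/top0.png

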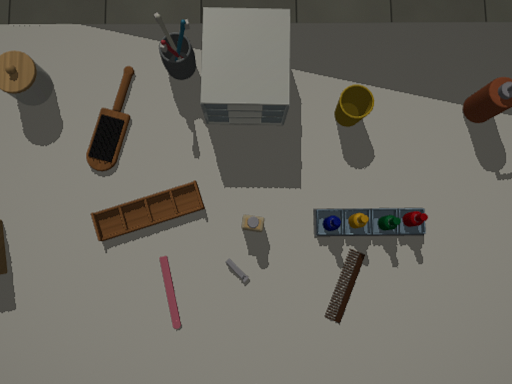

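View pics/side0.png

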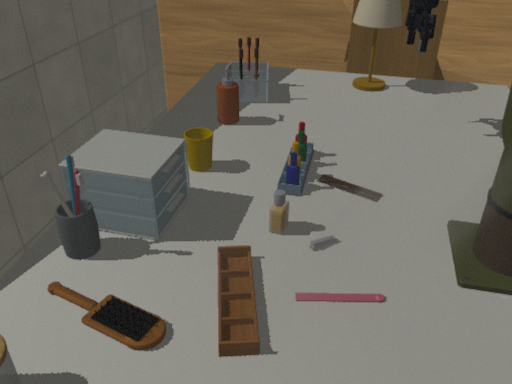

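```bash
cat > h.py <<'E'
import numpy as np, cv2
from bench import r
def cam(n):
    c=r.camera_info(n); R,_=cv2.Rodrigues(c["rvec"]); return c["camera_matrix"],R,np.array(c["tvec"]).ravel()
def ray(n,uv,z):
    K,R,t=cam(n); d=R.T@np.linalg.inv(K)@np.array([uv[0],uv[1],1.]); o=-R.T@t
    return o+d*(z-o[2])/d[2]
def proj(n,p):
    K,R,t=cam(n); q=K@(R@np.array(p)+t); return q[:2]/q[2]
def snap(n,f,box=None,s=1):
    im=r.read_camera(n)[:,:,::-1]; c=im
    if box: c=im[box[1]:box[3],box[0]:box[2]]
    cv2.imwrite("pics/"+f,cv2.resize(c,None,fx=s,fy=s,interpolation=cv2.INTER_CUBIC)); return im
E
python3 - <<'E'
import cv2
from h import *
for n in("top","side"): K,R,t=cam(n); print(n,-R.T@t)
im=cv2.imread("pics/top0.png")
def c(im,b,s,f): cv2.imwrite("pics/"+f,cv2.resize(im[b[1]:b[3],b[0]:b[2]],None,fx=s,fy=s,interpolation=cv2.INTER_CUBIC))
c(im,(305,195,435,245),6,"t_pots.png"); c(im,(80,170,280,250),4,"t_rack.png")
im=cv2.imread("pics/side0.png")
c(im,(200,110,330,360),2.4,"s_all.png"); c(im,(260,110,330,200),6,"s_pots.png")
E
```

```text
top [0.40301041 0.01545062 1.02114925]
side [0.32178133 0.82126348 0.61342228]
```

View pics/t_pots.png

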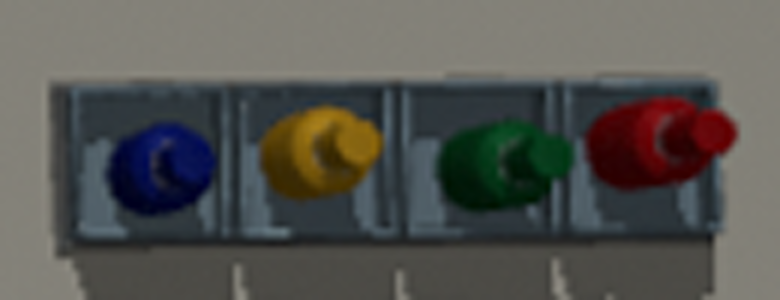

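View pics/t_rack.png

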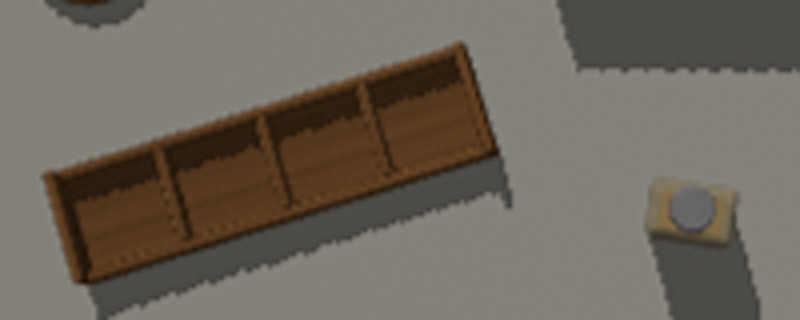

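View pics/s_pots.png

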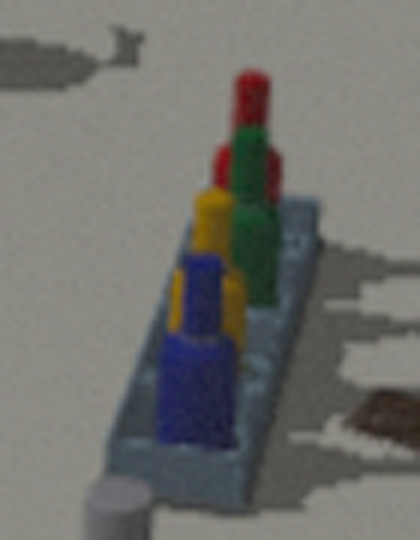

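```bash
python3 - <<'E'
from h import *
np.set_printoptions(precision=4,suppress=True)
f=lambda x,y:(305+(x+.5)/6-.5,195+(y+.5)/6-.5)
P={}
for n,c in dict(blue=(190,161),yellow=(360,148),green=(550,155),red=(714,132)).items():
    P[n]=ray("top",f(*c),.095); p=P[n].copy()
    print(n,p,"side top",proj("side",p), "crop",(proj("side",p)-[260,110]+.5)*6-.5)
print("pot rim corners")
for c in [(68,82),(718,78),(722,235),(70,240)]: print(ray("top",f(*c),.026))
g=lambda x,y:(80+(x+.5)/4-.5,170+(y+.5)/4-.5)
print("rack end wall corners z.03")
C=[ray("top",g(*c),.03) for c in [(42,175),(463,42),(497,155),(78,283)]]
for c in C: print(c)
print("ctr",np.mean(C,0))
u=(C[0]+C[3])/2-(C[1]+C[2])/2; print("len",np.linalg.norm(u),"ang",np.arctan2(-u[0],u[1]), "wid",np.linalg.norm(C[0]-C[3]),np.linalg.norm(C[1]-C[2]))
print("perf cap",ray("top",g(692,209),.092),[ray("top",g(*c),.07)[:2] for c in((650,180),(738,190),(728,242),(647,230))])
E
```

```text
blue [ 0.4568 -0.1699  0.095 ] side top [294.603 153.076] crop [210.1183 260.956 ]
yellow [ 0.4606 -0.2278  0.095 ] side top [296.9092 142.2206] crop [223.9554 195.8233]
green [ 0.4574 -0.2924  0.095 ] side top [302.092  131.4315] crop [255.0518 131.0889]
red [ 0.4646 -0.3487  0.095 ] side top [302.5584 122.3741] crop [257.8506  76.7448]
pot rim corners
[ 0.4902 -0.1401  0.026 ]
[ 0.4889 -0.3784  0.026 ]
[ 0.4316 -0.3766  0.026 ]
[ 0.4327 -0.1392  0.026 ]
rack end wall corners z.03
[0.4844 0.3504 0.03  ]
[0.5547 0.123  0.03  ]
[0.4924 0.1045 0.03  ]
[0.426  0.3295 0.03  ]
ctr [0.4894 0.2268 0.03  ]
len 0.23631231602930278 ang 0.2935049452440169 wid 0.06206641138515587 0.06497877354529971
perf cap [ 0.4581 -0.0001  0.092 ] [array([0.4748, 0.0212]), array([ 0.469 , -0.0246]), array([ 0.4421, -0.0189]), array([0.4488, 0.0231])]
```

View pics/s_all.png

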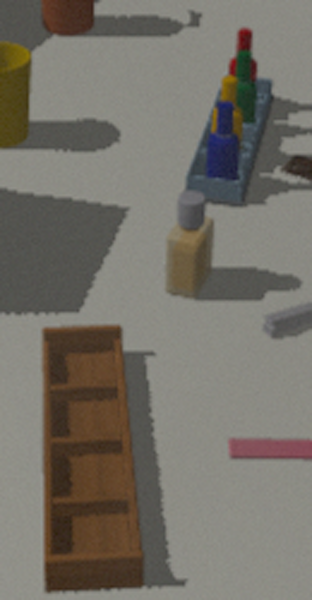

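```bash
python3 - <<'E'
from h import *
np.set_printoptions(precision=4,suppress=True)
a=.2935; u=np.array([-np.sin(a),np.cos(a),0]); v=np.array([np.cos(a),np.sin(a),0]); c=np.array([.4894,.2268,.03])
for s,t in((1,1),(-1,1),(-1,-1),(1,-1)):
    p=c+u*.119*s+v*.032*t; print(s,t,(proj("side",p)-[200,110]+.5)*2.4-.5,(proj("top",p)-[80,170]+.5)*4-.5)
for n,y in zip("BYGR",(.087,.029,-.029,-.087)): print(n,c+u*y)
print(proj("side",[.458,0,.092]))
E
```

```text
1 1 [ 46.8753 557.667 ] [ 42.8526 172.7843]
-1 1 [ 46.9344 324.219 ] [464.573   42.4068]
-1 -1 [125.7464 321.3603] [498.5466 153.5493]
1 -1 [147.121  552.6565] [ 74.2642 286.0809]
B [0.4642 0.3101 0.03  ]
Y [0.481  0.2546 0.03  ]
G [0.4978 0.199  0.03  ]
R [0.5146 0.1435 0.03  ]
[280.664 191.631]
```

Emit:
{"api": "send_rows", "payload": {
  "commands": [
    [[17,26,-4,0.08,0],[17,26,-4,0.08,0],[17,26,-4,0.08,0],[17,26,-4,0.08,0],[17,26,-4,0.08,0],[17,26,-4,0.08,0],[17,26,-4,0.08,0],[17,26,-4,0.08,0]]
  ],
  "squeeze": 30
}}

```text
time: 0.77
tcp_pos: [0.3269, -0.3858, 0.224]
ee_rot: [0.888, 0.459, -0.0, -0.0]
ft_force: [0.2, 0.9, 0.2]
width: 0.999
```

Emit:
{"api": "send_rows", "payload": {
  "commands": [
    [[17,26,-4,0.08,0],[17,26,-4,0.08,0],[17,26,-4,0.08,0],[17,26,-4,0.08,0],[17,26,-4,0.08,0],[17,26,-4,0.08,0],[17,26,-4,0.08,0],[12,25,-4,0.06,0]]
  ]
}}

```text
time: 1.43
tcp_pos: [0.459, -0.1785, 0.192]
ee_rot: [0.706, 0.708, 0.001, 0.0]
ft_force: [0.5, -0.1, -0.4]
width: 1.001
```

Emit:
{"api": "send_rows", "payload": {
  "commands": [
    [[0,0,0,0,0],[0,0,0,0,0],[0,0,0,0,0]]
  ]
}}

```text
time: 1.68
tcp_pos: [0.4569, -0.181, 0.1921]
ee_rot: [0.708, 0.706, -0.001, -0.0]
ft_force: [-0.3, -0.2, -0.5]
width: 0.998
```

```bash
cat > st.py <<'E'
from h import *
np.set_printoptions(precision=4,suppress=True)
o=r.observe(); q=o["ee_rot"]
from scipy.spatial.transform import Rotation as Ro
M=Ro.from_quat(q).as_matrix()
print(o["time"],o["tcp_pos"],"jaw",np.arctan2(M[1,1],M[0,1]),"z",M[:,2],o["ft_force"],o["width"],o["joint_pos"])
E
python3 st.py
```

```text
1.6833 [ 0.4569 -0.181   0.1921] jaw -0.002121541933420167 z [-0.0013 -0.0006 -1.    ] [-0.2519 -0.2108 -0.5   ] 0.9982062640872446 [ 0.553   0.6465 -0.431   2.0186  0.4814  0.5769 -0.2139]
```

Emit:
{"api": "send_rows", "payload": {
  "commands": [
    [[0,11,-20,0,0],[0,0,-20,0,0],[0,0,-20,0,0],[0,0,-20,0,0],[0,0,-20,0,0],[0,0,-20,0,0],[0,0,-10,0,0],[0,0,-9,0,0]]
  ]
}}

```text
time: 2.35
tcp_pos: [0.4564, -0.1712, 0.0523]
ee_rot: [0.709, 0.706, -0.001, -0.0]
ft_force: [0.2, -0.5, 0.8]
width: 0.997
```

Emit:
{"api": "send_rows", "payload": {
  "commands": [
    [[0,0,0,0,60],[0,0,0,0,120],[0,0,0,0,180],[0,0,0,0,200],[0,0,0,0,220],[0,0,0,0,220],[0,0,0,0,220],[0,0,0,0,220]]
  ]
}}

```text
time: 3.02
tcp_pos: [0.4578, -0.1698, 0.0541]
ee_rot: [0.708, 0.707, 0.0, 0.001]
ft_force: [-0.4, -1.3, 5.8]
width: 0.365
```

```bash
python3 st.py; python3 -c "
from h import *
snap('side','s1.png',(230,90,360,220),4.5)"
```

```text
3.0167 [ 0.4578 -0.1698  0.0541] jaw -0.0014968233063541257 z [ 0.0011 -0.0009 -1.    ] [-0.3877 -1.3019  5.8289] 0.3650536533650201 [ 0.3564  0.8844 -0.1572  2.1074  0.6724  0.1967 -0.408 ]
```

View pics/s1.png

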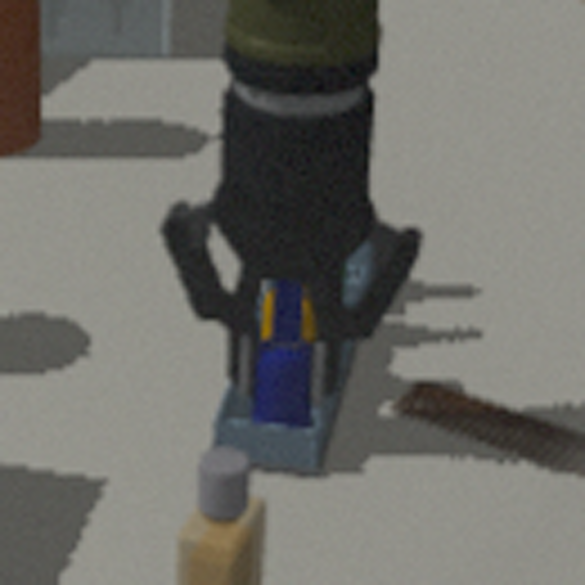

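Emit:
{"api": "send_rows", "payload": {
  "commands": [
    [[0,0,8,0,220],[0,0,16,0,220],[0,0,24,0,220],[0,0,24,0,220],[0,0,24,0,220],[0,0,14,0,220],[0,0,10,0,220],[0,0,0,0,220]]
  ]
}}

```text
time: 3.73
tcp_pos: [0.4585, -0.1696, 0.1756]
ee_rot: [0.708, 0.707, 0.001, 0.002]
ft_force: [0.5, -0.4, -1.0]
width: 0.363
```

```bash
python3 st.py; python3 -c "
from h import *
snap('side','s2.png',(230,50,360,220),3.5)"
```

```text
3.7333 [ 0.4585 -0.1696  0.1756] jaw -0.0013994016097042812 z [ 0.004  -0.0009 -1.    ] [ 0.5101 -0.402  -0.9827] 0.3631779724077236 [ 0.518   0.6696 -0.4125  2.0448  0.5204  0.5245 -0.2735]
```

View pics/s2.png

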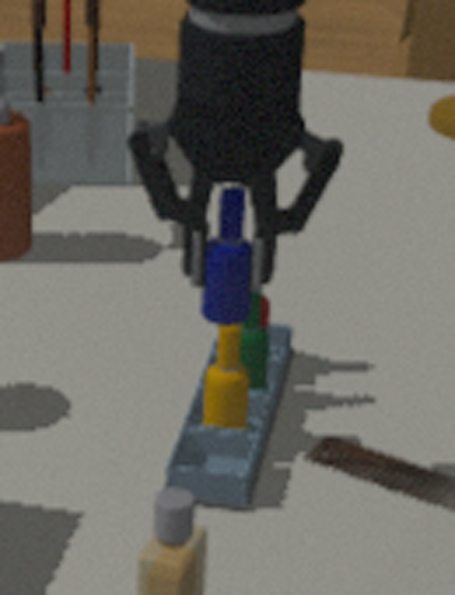

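Emit:
{"api": "send_rows", "payload": {
  "commands": [
    [[0,15,0,0.01,220],[0,30,0,0.02,220],[0,33,0,0.02,220],[0,33,0,0.02,220],[0,33,0,0.02,220],[0,33,0,0.02,220],[0,33,0,0.02,220],[0,33,0,0.02,220]]
  ]
}}

```text
time: 4.45
tcp_pos: [0.4566, 0.0751, 0.1725]
ee_rot: [0.652, 0.758, -0.001, -0.0]
ft_force: [0.5, -0.0, -1.7]
width: 0.362
```

Emit:
{"api": "send_rows", "payload": {
  "commands": [
    [[2,33,0,0.02,220],[2,33,0,0.02,220],[2,33,0,0.02,220],[2,33,0,0.02,220],[0,33,0,0.02,220],[0,33,0,0.02,220],[0,25,0,0.02,220],[0,13,0,0.003,220]]
  ]
}}

```text
time: 5.12
tcp_pos: [0.4642, 0.3141, 0.1726]
ee_rot: [0.595, 0.804, 0.001, -0.001]
ft_force: [0.1, 1.0, 0.1]
width: 0.36
```

Emit:
{"api": "send_rows", "payload": {
  "commands": [
    [[0,0,-15,0,220],[0,0,-25,0,220],[0,0,-25,0,220],[0,0,-20,0,220],[0,0,0,0,220],[0,0,0,0,220]]
  ]
}}

```text
time: 5.62
tcp_pos: [0.4648, 0.3082, 0.0872]
ee_rot: [0.597, 0.802, -0.002, -0.0]
ft_force: [-0.6, -0.5, -0.1]
width: 0.364
```

```bash
python3 st.py; python3 -c "
from h import *
snap('side','s3.png',(180,150,340,370),2.7); snap('top','t3.png',(80,150,240,270),4.5)"
```

```text
5.6167 [0.4648 0.3082 0.0872] jaw 0.29137739958200704 z [-0.0024 -0.0031 -1.    ] [-0.6102 -0.4973 -0.1082] 0.36444494104266506 [-0.4877  0.8713 -0.3086  1.8851  0.5386  0.4721 -0.8888]
```

View pics/s3.png

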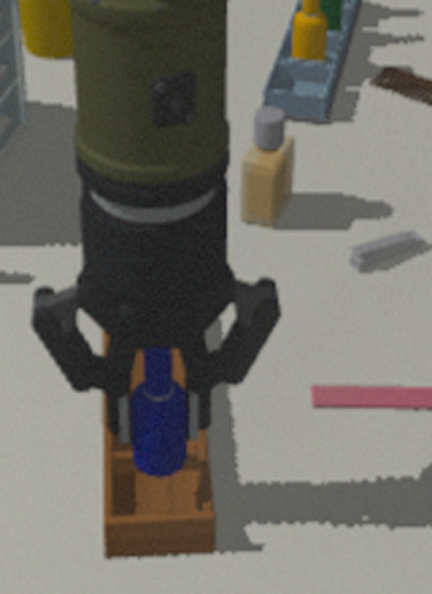

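View pics/t3.png

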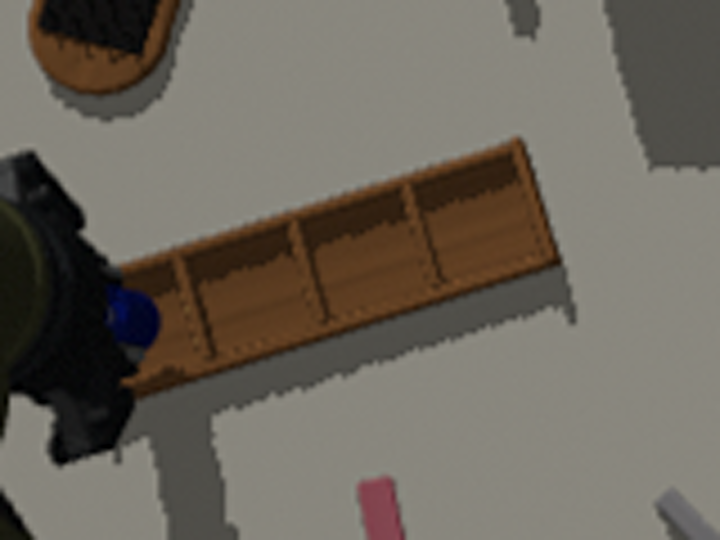

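Emit:
{"api": "send_rows", "payload": {
  "commands": [
    [[0,0,-12,0,220],[0,0,-10,0,220],[0,0,-7,0,220],[0,0,-4,0,220],[0,0,-2,0,220],[0,0,0,0,220],[0,0,0,0,220]]
  ]
}}

```text
time: 6.3
tcp_pos: [0.4657, 0.3099, 0.0535]
ee_rot: [0.597, 0.802, 0.0, 0.0]
ft_force: [-0.4, 0.2, 0.5]
width: 0.364
```

Emit:
{"api": "send_rows", "payload": {
  "commands": [
    [[0,0,0,0,120],[0,0,0,0,90],[0,0,0,0,50],[0,0,0,0,0],[0,0,0,0,0],[0,0,0,0,0],[0,0,0,0,0]]
  ]
}}

```text
time: 6.88
tcp_pos: [0.4656, 0.3097, 0.0533]
ee_rot: [0.597, 0.802, 0.0, 0.0]
ft_force: [0.8, 0.1, -0.4]
width: 0.997
```

Emit:
{"api": "send_rows", "payload": {
  "commands": [
    [[0,0,10,0,0],[0,0,25,0,0],[0,0,30,0,0],[0,0,35,0,0],[0,0,20,0,0],[0,0,0,0,0]]
  ]
}}

```text
time: 7.38
tcp_pos: [0.4676, 0.3117, 0.1784]
ee_rot: [0.597, 0.802, 0.004, 0.001]
ft_force: [0.7, -0.4, -0.0]
width: 0.998
```

```bash
python3 st.py; python3 -c "
from h import *
snap('side','s4.png',(180,150,340,370),2.7)"
```

```text
7.3833 [0.4676 0.3117 0.1784] jaw 0.29169328265159566 z [ 0.0069  0.0057 -1.    ] [ 0.7401 -0.3945 -0.0476] 0.9977688493567421 [-0.4264  0.7342 -0.4122  1.8344  0.455   0.6581 -0.8153]
```

View pics/s4.png

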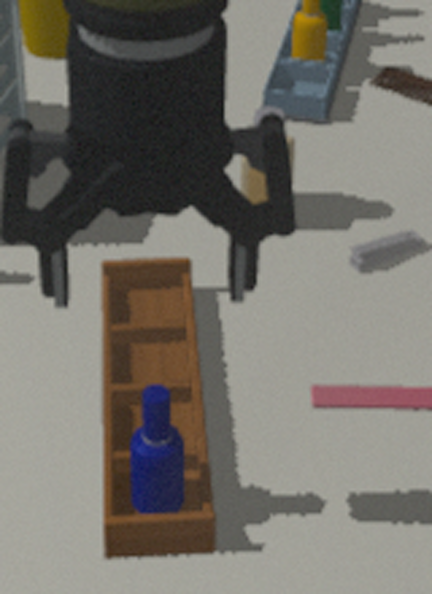

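Emit:
{"api": "send_rows", "payload": {
  "commands": [
    [[0,-20,0,-0.01,0],[0,-35,0,-0.02,0],[0,-36,0,-0.02,0],[0,-36,0,-0.02,0],[0,-36,0,-0.02,0],[0,-36,0,-0.02,0],[0,-36,0,-0.02,0],[0,-36,0,-0.02,0]]
  ]
}}

```text
time: 8.1
tcp_pos: [0.4645, 0.0369, 0.1727]
ee_rot: [0.655, 0.755, -0.001, -0.001]
ft_force: [0.9, -0.1, 0.1]
width: 1.001
```

Emit:
{"api": "send_rows", "payload": {
  "commands": [
    [[-2,-36,0,-0.02,0],[-2,-36,0,-0.02,0],[0,-36,0,-0.02,0],[0,-36,0,-0.02,0],[0,-36,0,-0.02,0],[0,-36,0,-0.02,0],[0,-30,0,-0.02,0],[0,-20,0,-0.003,0]]
  ]
}}

```text
time: 8.77
tcp_pos: [0.4598, -0.2312, 0.1723]
ee_rot: [0.709, 0.705, -0.001, -0.001]
ft_force: [0.4, 0.0, -0.4]
width: 1.002
```

Emit:
{"api": "send_rows", "payload": {
  "commands": [
    [[0,0,-20,0,0],[0,0,-20,0,0],[0,0,-20,0,0],[0,0,0,0,0],[0,0,0,0,0],[0,0,0,0,0]]
  ]
}}

```text
time: 9.27
tcp_pos: [0.4617, -0.2271, 0.1137]
ee_rot: [0.707, 0.707, 0.0, -0.0]
ft_force: [0.4, -0.3, -0.2]
width: 1.001
```

```bash
python3 st.py; python3 -c "
from h import *
snap('side','s5.png',(230,50,360,220),3.5)"
```

```text
9.2667 [ 0.4617 -0.2271  0.1137] jaw -0.0004758571196804049 z [-0.      0.0001 -1.    ] [ 0.4071 -0.275  -0.1536] 1.0010176342697812 [ 0.5774  0.7967 -0.3464  2.0071  0.6072  0.4394 -0.2315]
```

View pics/s5.png

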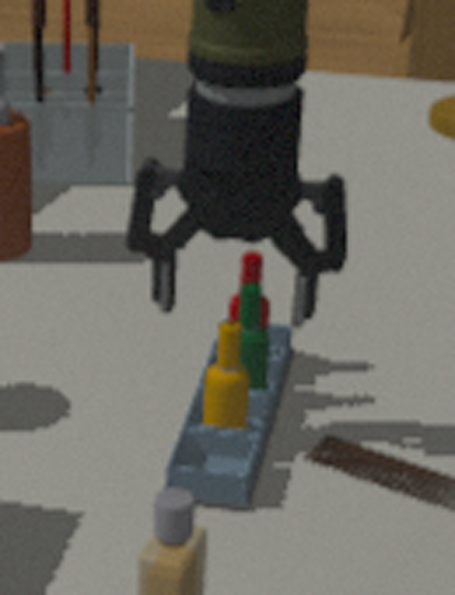

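Emit:
{"api": "send_rows", "payload": {
  "commands": [
    [[0,0,-20,0,0],[0,0,-20,0,0],[0,0,-12,0,0],[0,0,-8,0,0],[0,0,0,0,0]]
  ]
}}

```text
time: 9.73
tcp_pos: [0.4615, -0.227, 0.0529]
ee_rot: [0.707, 0.707, -0.0, -0.0]
ft_force: [-0.0, 0.3, -0.6]
width: 0.999
```

Emit:
{"api": "send_rows", "payload": {
  "commands": [
    [[0,0,0,0,60],[0,0,0,0,120],[0,0,0,0,180],[0,0,0,0,200],[0,0,0,0,220],[0,0,0,0,220],[0,0,0,0,220],[0,0,0,0,220]]
  ]
}}

```text
time: 10.4
tcp_pos: [0.4621, -0.2275, 0.0541]
ee_rot: [0.707, 0.707, 0.0, 0.001]
ft_force: [0.1, -0.6, 5.7]
width: 0.365
```

Emit:
{"api": "send_rows", "payload": {
  "commands": [
    [[0,0,8,0,220],[0,0,16,0,220],[0,0,24,0,220],[0,0,24,0,220],[0,0,24,0,220],[0,0,14,0,220],[0,0,10,0,220],[0,0,0,0,220]]
  ]
}}

```text
time: 11.07
tcp_pos: [0.4623, -0.2277, 0.1753]
ee_rot: [0.708, 0.707, 0.001, 0.002]
ft_force: [0.2, 0.4, -1.7]
width: 0.362
```

Emit:
{"api": "send_rows", "payload": {
  "commands": [
    [[0,15,0,0.01,220],[0,30,0,0.02,220],[0,33,0,0.02,220],[0,33,0,0.02,220],[0,33,0,0.02,220],[0,33,0,0.02,220],[0,33,0,0.02,220],[0,33,0,0.02,220]]
  ]
}}

```text
time: 11.73
tcp_pos: [0.4606, 0.0171, 0.1724]
ee_rot: [0.652, 0.758, -0.001, -0.001]
ft_force: [0.8, 0.6, -1.0]
width: 0.366
```

Emit:
{"api": "send_rows", "payload": {
  "commands": [
    [[4,33,0,0.02,220],[4,33,0,0.02,220],[4,33,0,0.02,220],[4,33,0,0.02,220],[4,33,0,0.02,220],[0,33,0,0.02,220],[0,25,0,0.02,220],[0,14,0,0.003,220]]
  ]
}}

```text
time: 12.4
tcp_pos: [0.4804, 0.2569, 0.1725]
ee_rot: [0.595, 0.804, 0.001, -0.001]
ft_force: [0.4, -0.1, -0.5]
width: 0.36
```

Emit:
{"api": "send_rows", "payload": {
  "commands": [
    [[0,0,-15,0,220],[0,0,-25,0,220],[0,0,-25,0,220],[0,0,-20,0,220],[0,0,0,0,220],[0,0,0,0,220]]
  ]
}}

```text
time: 12.9
tcp_pos: [0.4808, 0.2513, 0.0872]
ee_rot: [0.597, 0.802, -0.002, -0.0]
ft_force: [0.2, -0.3, -1.2]
width: 0.363
```

```bash
python3 st.py; python3 -c "
from h import *
snap('side','s6.png',(180,150,340,370),2.7); snap('top','t6.png',(80,150,240,270),4.5)"
```

```text
12.9 [0.4808 0.2513 0.0872] jaw 0.2912799528645488 z [-0.0027 -0.0029 -1.    ] [ 0.1866 -0.3269 -1.1967] 0.3634973405134771 [-0.3794  0.8614 -0.3168  1.9309  0.584   0.4448 -0.8373]
```

View pics/s6.png

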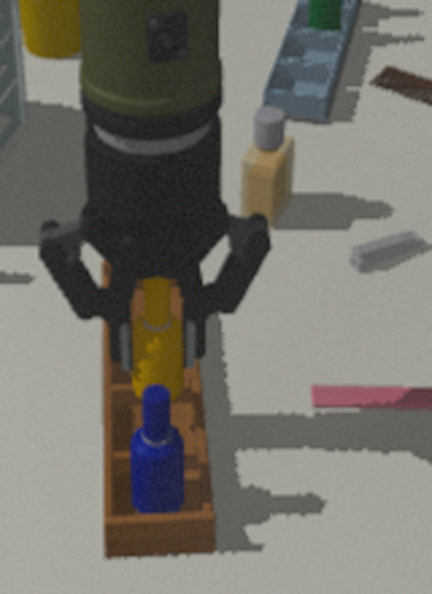

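View pics/t6.png

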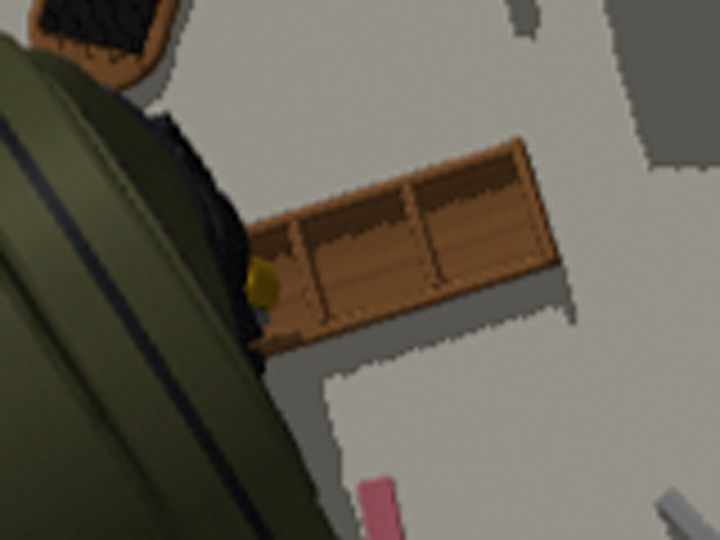

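Emit:
{"api": "send_rows", "payload": {
  "commands": [
    [[0,0,-12,0,220],[0,0,-10,0,220],[0,0,-7,0,220],[0,0,-4,0,220],[0,0,-2,0,220],[0,0,-1,0,220],[0,0,0,0,220]]
  ]
}}

```text
time: 13.58
tcp_pos: [0.4815, 0.2526, 0.0531]
ee_rot: [0.597, 0.802, -0.0, 0.0]
ft_force: [-1.7, -0.8, 4.2]
width: 0.364
```

Emit:
{"api": "send_rows", "payload": {
  "commands": [
    [[0,0,0,0,120],[0,0,0,0,90],[0,0,0,0,50],[0,0,0,0,0],[0,0,0,0,0],[0,0,0,0,0],[0,0,0,0,0]]
  ]
}}

```text
time: 14.17
tcp_pos: [0.4816, 0.2527, 0.0523]
ee_rot: [0.597, 0.802, 0.0, 0.0]
ft_force: [0.4, -0.3, 0.2]
width: 0.998
```

Emit:
{"api": "send_rows", "payload": {
  "commands": [
    [[0,0,10,0,0],[0,0,25,0,0],[0,0,30,0,0],[0,0,35,0,0],[0,0,20,0,0],[0,0,1,0,0]]
  ]
}}

```text
time: 14.67
tcp_pos: [0.4836, 0.2543, 0.1782]
ee_rot: [0.597, 0.802, 0.004, 0.001]
ft_force: [-0.4, 0.6, -0.2]
width: 1.0
```

Emit:
{"api": "send_rows", "payload": {
  "commands": [
    [[0,-20,0,-0.01,0],[0,-35,0,-0.02,0],[-2,-37,0,-0.02,0],[-2,-37,0,-0.02,0],[-2,-37,0,-0.02,0],[-2,-37,0,-0.02,0],[-2,-37,0,-0.02,0],[-2,-37,0,-0.02,0]]
  ]
}}

```text
time: 15.33
tcp_pos: [0.4688, -0.026, 0.1734]
ee_rot: [0.655, 0.755, -0.0, -0.0]
ft_force: [1.1, 0.4, -0.1]
width: 1.002
```

Emit:
{"api": "send_rows", "payload": {
  "commands": [
    [[-2,-37,0,-0.02,0],[-2,-37,0,-0.02,0],[-2,-37,0,-0.02,0],[-2,-37,0,-0.02,0],[-2,-37,0,-0.02,0],[-1,-36,0,-0.02,0],[0,-30,0,-0.02,0],[0,-20,0,-0.003,0]]
  ]
}}

```text
time: 16.0
tcp_pos: [0.457, -0.2995, 0.1731]
ee_rot: [0.709, 0.705, -0.001, 0.0]
ft_force: [-0.3, 0.7, 0.1]
width: 1.001
```

Emit:
{"api": "send_rows", "payload": {
  "commands": [
    [[0,0,-20,0,0],[0,0,-20,0,0],[0,0,-20,0,0],[0,0,0,0,0],[0,0,0,0,0],[0,0,0,0,0]]
  ]
}}

```text
time: 16.5
tcp_pos: [0.459, -0.2952, 0.1141]
ee_rot: [0.707, 0.707, 0.0, 0.0]
ft_force: [0.1, 0.4, 0.5]
width: 0.999
```

```bash
python3 st.py; python3 -c "
from h import *
snap('side','s7.png',(180,50,360,370),1.85)"
```

```text
16.5 [ 0.459  -0.2952  0.1141] jaw -0.0006502537836498783 z [ 0.0008 -0.0002 -1.    ] [0.0682 0.4354 0.5388] 0.9989147070428546 [ 0.7231  0.826  -0.3989  1.9135  0.6081  0.5232 -0.0982]
```

View pics/s7.png

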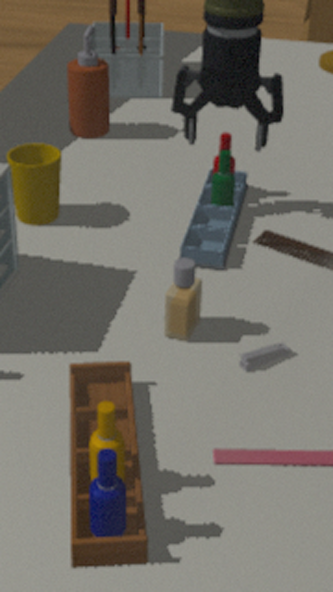

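Emit:
{"api": "send_rows", "payload": {
  "commands": [
    [[0,2,-20,0,0],[0,0,-20,0,0],[0,0,-13,0,0],[0,0,-8,0,0],[0,0,0,0,0]]
  ]
}}

```text
time: 16.97
tcp_pos: [0.4585, -0.293, 0.0519]
ee_rot: [0.707, 0.707, -0.0, -0.0]
ft_force: [0.3, 1.3, -0.3]
width: 0.999
```

Emit:
{"api": "send_rows", "payload": {
  "commands": [
    [[0,0,0,0,60],[0,0,0,0,120],[0,0,0,0,180],[0,0,0,0,200],[0,0,0,0,220],[0,0,0,0,220],[0,0,0,0,220],[0,0,0,0,220]]
  ]
}}

```text
time: 17.63
tcp_pos: [0.4589, -0.2935, 0.0531]
ee_rot: [0.708, 0.707, 0.0, 0.001]
ft_force: [0.5, 0.1, 5.3]
width: 0.367
```

Emit:
{"api": "send_rows", "payload": {
  "commands": [
    [[0,0,8,0,220],[0,0,16,0,220],[0,0,24,0,220],[0,0,24,0,220],[0,0,24,0,220],[0,0,14,0,220],[0,0,10,0,220],[0,0,0,0,220]]
  ]
}}

```text
time: 18.3
tcp_pos: [0.4594, -0.2937, 0.1744]
ee_rot: [0.708, 0.707, 0.001, 0.002]
ft_force: [-0.2, 0.4, -0.0]
width: 0.365
```

Emit:
{"api": "send_rows", "payload": {
  "commands": [
    [[0,15,0,0.01,220],[0,30,0,0.02,220],[2,34,0,0.02,220],[3,34,0,0.02,220],[3,34,0,0.02,220],[3,34,0,0.02,220],[3,34,0,0.02,220],[3,34,0,0.02,220]]
  ]
}}

```text
time: 18.97
tcp_pos: [0.4741, -0.0418, 0.1712]
ee_rot: [0.652, 0.759, -0.001, -0.001]
ft_force: [0.3, -0.6, -0.7]
width: 0.369
```

Emit:
{"api": "send_rows", "payload": {
  "commands": [
    [[4,34,0,0.02,220],[4,34,0,0.02,220],[4,34,0,0.02,220],[4,34,0,0.02,220],[4,34,0,0.02,220],[3,34,0,0.02,220],[0,25,0,0.02,220],[0,13,0,0.003,220]]
  ]
}}

```text
time: 19.63
tcp_pos: [0.4967, 0.203, 0.1714]
ee_rot: [0.594, 0.804, 0.001, -0.002]
ft_force: [-0.2, 0.2, -1.3]
width: 0.367
```

Emit:
{"api": "send_rows", "payload": {
  "commands": [
    [[0,0,-15,0,220],[0,0,-25,0,220],[0,0,-25,0,220],[0,0,-20,0,220],[0,0,0,0,220],[0,0,0,0,220]]
  ]
}}

```text
time: 20.13
tcp_pos: [0.4971, 0.1967, 0.0862]
ee_rot: [0.597, 0.802, -0.002, -0.001]
ft_force: [0.2, 0.6, -0.0]
width: 0.363
```

```bash
python3 st.py; python3 -c "
from h import *
snap('side','s8.png',(180,150,340,370),2.7)"
```

```text
20.1333 [0.4971 0.1967 0.0862] jaw 0.2919057086151996 z [-0.0034 -0.0025 -1.    ] [ 0.2421  0.593  -0.0445] 0.36265165002606775 [-0.2672  0.8595 -0.3293  1.954   0.6237  0.434  -0.7742]
```

View pics/s8.png

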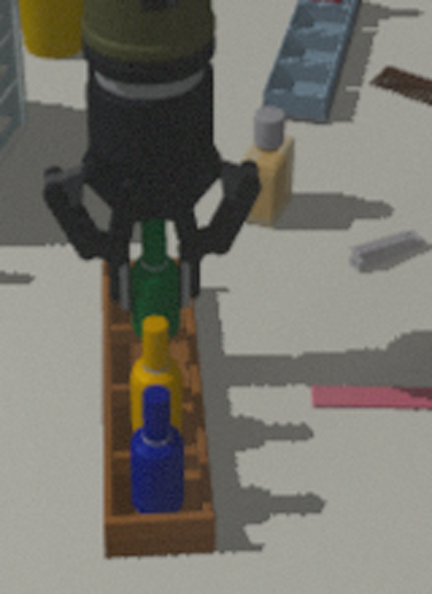

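Emit:
{"api": "send_rows", "payload": {
  "commands": [
    [[1,1,-12,0,220],[0,0,-10,0,220],[0,0,-7,0,220],[0,0,-4,0,220],[0,0,-2,0,220],[0,0,-1,0,220],[0,0,0,0,220]]
  ]
}}

```text
time: 20.77
tcp_pos: [0.4991, 0.1985, 0.0521]
ee_rot: [0.597, 0.803, -0.0, 0.0]
ft_force: [-3.4, -1.3, 8.5]
width: 0.367
```

Emit:
{"api": "send_rows", "payload": {
  "commands": [
    [[0,0,0,0,120],[0,0,0,0,90],[0,0,0,0,50],[0,0,0,0,0],[0,0,0,0,0],[0,0,0,0,0],[0,0,0,0,0]]
  ]
}}

```text
time: 21.35
tcp_pos: [0.4996, 0.1987, 0.0513]
ee_rot: [0.597, 0.802, 0.0, -0.0]
ft_force: [-0.8, -0.8, 0.4]
width: 0.999
```

Emit:
{"api": "send_rows", "payload": {
  "commands": [
    [[0,0,10,0,0],[0,0,25,0,0],[0,0,30,0,0],[0,0,35,0,0],[0,0,20,0,0],[0,0,2,0,0]]
  ]
}}

```text
time: 21.85
tcp_pos: [0.5015, 0.2, 0.1779]
ee_rot: [0.597, 0.802, 0.004, 0.002]
ft_force: [0.6, -0.1, -0.5]
width: 0.998
```

Emit:
{"api": "send_rows", "payload": {
  "commands": [
    [[0,-20,0,-0.01,0],[0,-35,0,-0.02,0],[-3,-37,0,-0.02,0],[-3,-37,0,-0.02,0],[-3,-37,0,-0.02,0],[-3,-37,0,-0.02,0],[-3,-37,0,-0.02,0],[-3,-37,0,-0.02,0]]
  ]
}}

```text
time: 22.52
tcp_pos: [0.4807, -0.08, 0.1732]
ee_rot: [0.655, 0.755, -0.0, -0.0]
ft_force: [1.5, -0.3, -0.2]
width: 0.999
```

Emit:
{"api": "send_rows", "payload": {
  "commands": [
    [[-3,-37,0,-0.02,0],[-3,-37,0,-0.02,0],[-3,-37,0,-0.02,0],[-3,-37,0,-0.02,0],[-3,-37,0,-0.02,0],[-1,-36,0,-0.02,0],[0,-30,0,-0.02,0],[0,-20,0,-0.003,0]]
  ]
}}

```text
time: 23.18
tcp_pos: [0.4638, -0.3536, 0.1728]
ee_rot: [0.709, 0.705, -0.001, 0.0]
ft_force: [-0.0, 0.2, -0.6]
width: 1.0
```

Emit:
{"api": "send_rows", "payload": {
  "commands": [
    [[0,0,-20,0,0],[0,0,-20,0,0],[0,0,-20,0,0],[0,0,0,0,0],[0,0,0,0,0],[0,0,0,0,0]]
  ]
}}

```text
time: 23.68
tcp_pos: [0.466, -0.3492, 0.114]
ee_rot: [0.707, 0.707, 0.0, 0.0]
ft_force: [-0.2, -0.4, 0.8]
width: 0.994
```

```bash
python3 st.py; python3 -c "
from h import *
snap('side','s9.png',(180,50,360,370),1.85)"
```

```text
23.6833 [ 0.466  -0.3492  0.114 ] jaw -0.000662918327061685 z [ 0.0008 -0.0002 -1.    ] [-0.2449 -0.3611  0.7586] 0.9944767613825527 [ 0.8155  0.8631 -0.4404  1.8009  0.5978  0.6129  0.0096]
```

View pics/s9.png

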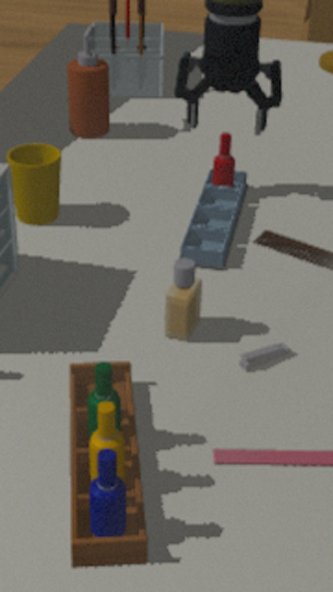

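Emit:
{"api": "send_rows", "payload": {
  "commands": [
    [[0,0,-20,0,0],[0,0,-20,0,0],[0,0,-12,0,0],[0,0,-8,0,0],[0,0,0,0,0]]
  ]
}}

```text
time: 24.15
tcp_pos: [0.4652, -0.3489, 0.0525]
ee_rot: [0.707, 0.707, -0.0, -0.001]
ft_force: [0.7, 0.9, -0.2]
width: 0.999
```

Emit:
{"api": "send_rows", "payload": {
  "commands": [
    [[0,0,0,0,60],[0,0,0,0,120],[0,0,0,0,180],[0,0,0,0,200],[0,0,0,0,220],[0,0,0,0,220],[0,0,0,0,220],[0,0,0,0,220]]
  ]
}}

```text
time: 24.82
tcp_pos: [0.4659, -0.3495, 0.0541]
ee_rot: [0.707, 0.707, 0.0, 0.001]
ft_force: [-1.7, 0.2, 6.0]
width: 0.364
```

Emit:
{"api": "send_rows", "payload": {
  "commands": [
    [[0,0,8,0,220],[0,0,16,0,220],[0,0,24,0,220],[0,0,24,0,220],[0,0,24,0,220],[0,0,14,0,220],[0,0,10,0,220],[0,0,0,0,220]]
  ]
}}

```text
time: 25.48
tcp_pos: [0.4665, -0.3498, 0.1754]
ee_rot: [0.708, 0.707, 0.0, 0.002]
ft_force: [-0.1, -0.2, -1.5]
width: 0.365
```

Emit:
{"api": "send_rows", "payload": {
  "commands": [
    [[0,15,0,0.01,220],[0,30,0,0.02,220],[4,34,0,0.02,220],[4,34,0,0.02,220],[4,34,0,0.02,220],[4,34,0,0.02,220],[4,34,0,0.02,220],[4,34,0,0.02,220]]
  ]
}}

```text
time: 26.15
tcp_pos: [0.4888, -0.0987, 0.1724]
ee_rot: [0.652, 0.758, -0.001, -0.001]
ft_force: [0.9, -0.1, -0.9]
width: 0.365
```

Emit:
{"api": "send_rows", "payload": {
  "commands": [
    [[5,34,0,0.02,220],[5,34,0,0.02,220],[4,34,0,0.02,220],[4,34,0,0.02,220],[4,34,0,0.02,220],[4,34,0,0.02,220],[0,25,0,0.02,220],[0,13,0,0.003,220]]
  ]
}}

```text
time: 26.82
tcp_pos: [0.5148, 0.1464, 0.1726]
ee_rot: [0.594, 0.804, 0.001, -0.001]
ft_force: [0.3, 0.0, -1.0]
width: 0.361
```

Emit:
{"api": "send_rows", "payload": {
  "commands": [
    [[0,0,-15,0,220],[0,0,-25,0,220],[0,0,-25,0,220],[0,0,-20,0,220],[0,0,0,0,220],[0,0,0,0,220]]
  ]
}}

```text
time: 27.32
tcp_pos: [0.5145, 0.1404, 0.0873]
ee_rot: [0.597, 0.802, -0.002, -0.001]
ft_force: [0.6, -0.4, -1.1]
width: 0.366
```

```bash
python3 st.py; python3 -c "
from h import *
snap('side','s10.png',(180,150,340,370),2.7)"
```

```text
27.3167 [0.5145 0.1404 0.0873] jaw 0.2912211396266887 z [-0.0032 -0.0022 -1.    ] [ 0.5868 -0.4172 -1.1236] 0.365891533991223 [-0.1445  0.8593 -0.3505  1.9573  0.6543  0.4431 -0.6947]
```

View pics/s10.png

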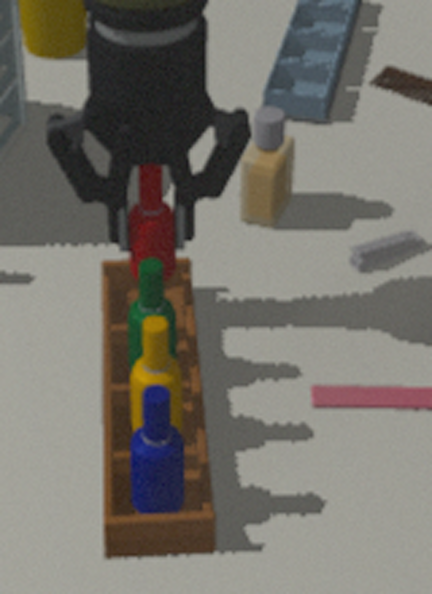

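Emit:
{"api": "send_rows", "payload": {
  "commands": [
    [[0,1,-12,0,220],[0,0,-10,0,220],[0,0,-7,0,220],[0,0,-4,0,220],[0,0,-2,0,220],[0,0,-1,0,220],[0,0,0,0,220]]
  ]
}}

```text
time: 27.95
tcp_pos: [0.5155, 0.1426, 0.0531]
ee_rot: [0.597, 0.802, -0.0, 0.0]
ft_force: [-2.1, -1.2, 4.0]
width: 0.356
```

Emit:
{"api": "send_rows", "payload": {
  "commands": [
    [[0,0,0,0,120],[0,0,0,0,90],[0,0,0,0,50],[0,0,0,0,0],[0,0,0,0,0],[0,0,0,0,0],[0,0,0,0,0]]
  ]
}}

```text
time: 28.53
tcp_pos: [0.5156, 0.1427, 0.0523]
ee_rot: [0.597, 0.802, 0.0, -0.0]
ft_force: [-0.1, -0.5, 1.1]
width: 1.0
```

Emit:
{"api": "send_rows", "payload": {
  "commands": [
    [[0,0,10,0,0],[0,0,25,0,0],[0,0,30,0,0],[0,0,35,0,0],[0,0,30,0,0],[0,0,20,0,0],[0,0,0,0,0]]
  ]
}}

```text
time: 29.12
tcp_pos: [0.5177, 0.1439, 0.2072]
ee_rot: [0.597, 0.802, 0.004, 0.002]
ft_force: [-0.2, 0.1, -0.2]
width: 0.996
```

Emit:
{"api": "send_rows", "payload": {
  "commands": [
    [[0,-20,0,0,0],[0,-35,0,0,0],[0,-35,0,0,0],[0,-35,0,0,0],[0,-35,0,0,0],[0,-35,0,0,0],[0,-35,0,0,0],[0,-20,0,0,0]]
  ]
}}

```text
time: 29.78
tcp_pos: [0.5142, -0.1125, 0.2018]
ee_rot: [0.599, 0.801, -0.002, -0.0]
ft_force: [0.1, -0.4, -0.2]
width: 1.001
```

Emit:
{"api": "send_rows", "payload": {
  "commands": [
    [[0,0,0,0,0],[0,0,0,0,0],[0,0,0,0,0],[0,0,0,0,0],[0,0,0,0,0],[0,0,0,0,0]]
  ]
}}

```text
time: 30.28
tcp_pos: [0.5156, -0.106, 0.2024]
ee_rot: [0.596, 0.803, 0.0, -0.0]
ft_force: [0.6, 0.7, 0.2]
width: 1.0
```

```bash
python3 st.py; python3 -c "
from h import *
snap('side','s11.png',(180,150,340,370),2.7); snap('top','t11.png',(80,150,280,270),4)"
```

```text
30.2833 [ 0.5156 -0.106   0.2024] jaw 0.29423953205105435 z [ 0.      0.0004 -1.    ] [0.5645 0.684  0.1665] 1.0002812218613404 [ 0.4537  0.6863 -0.5583  1.9064  0.5447  0.7038 -0.1348]
```

View pics/s11.png

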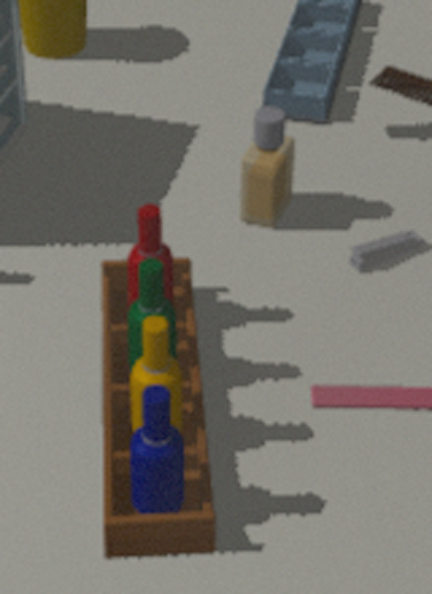

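View pics/t11.png

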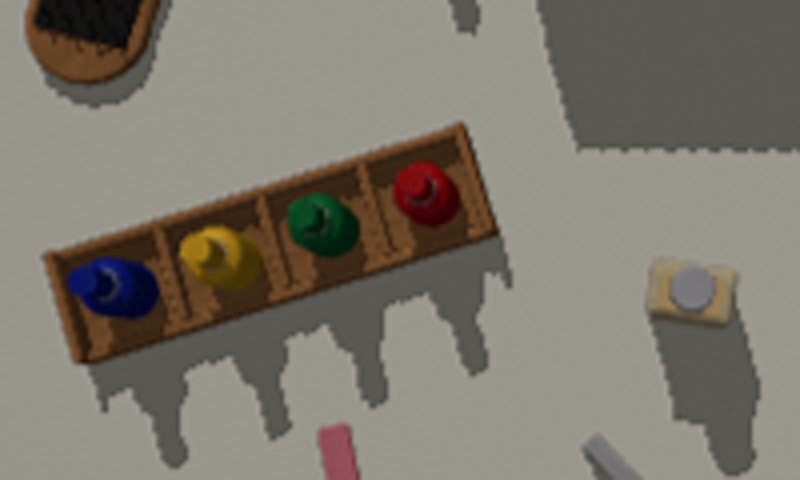

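Both pictures show the four bottles upright, one in each compartment, left to right blue, yellow, green, red. In the top crop their caps are near (90,280), (205,253), (315,218) and (420,187). The perfume cap is still at (692,289), the same spot as before.

```bash
python3 - <<'E'
from h import *
a=.2935; u=np.array([-np.sin(a),np.cos(a)]); v=np.array([np.cos(a),np.sin(a)])
for n,c in dict(blue=(84,280),yellow=(200,253),green=(312,217),red=(420,186)).items():
    p=ray("top",(80+(c[0]+.5)/4-.5,150+(c[1]+.5)/4-.5),.094)[:2]-[.4894,.2268]; print(n,"x",p@v,"y",p@u)
print(r.sign_off())
E
```

```text
blue x 0.0011016060047147275 y 0.08373105313889294
yellow x -0.003294211051389618 y 0.02424852791280156
green x -0.0026901588239766922 y -0.03487553779712252
red x -0.003931402743621773 y -0.09168313096517972
the job is handed in; nothing more can be done
None
```

I moved all four bottles from the pots into the wooden rack in their original left-to-right order (blue, yellow, green, red) and handed the job in at about 30 s of the 106 s allowed.

- **Placement:** In the last pictures, all four stand upright and released, one per compartment. The cap tops, measured from the top camera after the arm had moved away, lie within about 4 mm of the rack's middle line and about 3 to 6 mm from their compartment centres. I judged upright by eye and did not measure the tilt.
- **Perfume bottle:** Its cap is at the same pixel as at the start.
- **Forces:** The readings at the end of each move stayed below 10 N.
- **Disagreements:** The top and side cameras disagreed by about 2 mm, which is within the stated calibration. None of my checks failed.

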